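# Count out a fryer portion of three croquettes on the tilting counting board

### The job

Pick up the croquette lying on the table and lay it in the blue channel of the counting board with the other four. Then lift the board's black handle steadily until the board leans over the other way and a croquette has dropped into each of the three pockets, and lower it again, without jerking or dropping it, until the board is fully back on its rest with the two spare croquettes in the blue channel and the pockets still full. Let go of everything and leave the other things on the table where they stand.

Things in the scene. Friction and masses are not known exactly. Their poses are not given: they have to be found in the camera images.
- board (a joint): tilt of the counting board in rad. 0 = on its rest, channel and handle end 0.45 rad down (as it starts); 0.45 = level; 0.9 = far stop, handle end 0.45 rad up. It grows as the handle is lifted. Freely turning hinge, board 0.6 kg and nearly balanced: lifting takes a few newtons; let go high up it may stay or fall; on its rest it stays down by itself
- hinge (a point): middle of the board's level hinge axis, 135 mm above the table, on the fixed steel stand; x = along the hinge axis, y = level, from the handle end to the far end. Lifting the handle turns the board about minus x
- handle (a point): middle of the board's black round handle bar, 12 mm thick, 72 mm long along the hinge direction (x), carried on two arms 80 mm apart, 255 mm from the hinge along the board and 45 mm above its floor level; 59 mm free to the end wall. Pinched from above across the bar, the bar turns between the fingers, so the gripper need not tilt with it
- channel (a point): middle of the floor of the blue channel at the handle end of the tray. x = across the tray (hinge axis), y = along it to the far end (uphill at rest), z = square to the floor. The channel runs from y = -92 mm (end wall) to +92 mm (edge of pocket 0). Croquettes lie side by side across it: four at first, at y = -78, -50, -22, +6 mm; a fifth rolls down to +34 mm
- tray (a point): middle of the tray's floor level, straight above the hinge by 12 mm; axes as for the channel. The steel tray is 90 mm wide and 370 mm long inside; straight side and end walls 26 mm high, on the long sides lips flared outward up to 42 mm, which lead a croquette in. Beyond pocket 2 is a white floor 60 mm long, where spares wait while the board leans over
- pocket_0 (a point): centre of a croquette lying in pocket 0 (next to the channel): a slot across the white deck, 35 mm along the tray, 27 mm deep, 45 mm from slot to slot; 14 mm above its floor. Axes as the channel. A croquette in it stands 1 mm proud; others roll over it when the board leans near its stop, either way. Filling takes up to 4 s there
- pocket_1 (a point): centre of a croquette lying in pocket 1 (the middle one): a slot across the white deck, 35 mm along the tray, 27 mm deep, 45 mm from slot to slot; 14 mm above its floor. Axes as the channel. A croquette in it stands 1 mm proud; others roll over it when the board leans near its stop, either way. Filling takes up to 4 s there
- pocket_2 (a point): centre of a croquette lying in pocket 2 (nearest the far end): a slot across the white deck, 35 mm along the tray, 27 mm deep, 45 mm from slot to slot; 14 mm above its floor. Axes as the channel. A croquette in it stands 1 mm proud; others roll over it when the board leans near its stop, either way. Filling takes up to 4 s there
- croquette_0 (a point): centre of a frozen, hard, golden-brown croquette: a round roll 28 mm thick and 84 mm long, about 60 g, x along its length; all five are alike. Starts in the channel, number 1 from the end wall
- croquette_1 (a point): centre of a frozen, hard, golden-brown croquette: a round roll 28 mm thick and 84 mm long, about 60 g, x along its length; all five are alike. Starts in the channel, number 2 from the end wall
- croquette_2 (a point): centre of a frozen, hard, golden-brown croquette: a round roll 28 mm thick and 84 mm long, about 60 g, x along its length; all five are alike. Starts in the channel, number 3 from the end wall
- croquette_3 (a point): centre of a frozen, hard, golden-brown croquette: a round roll 28 mm thick and 84 mm long, about 60 g, x along its length; all five are alike. Starts in the channel, number 4 from the end wall
- croquette_4 (a point): centre of a frozen, hard, golden-brown croquette: a round roll 28 mm thick and 84 mm long, about 60 g, x along its length; all five are alike. This one starts on the table, lying on its side
- bottle: cream-white squeeze bottle, 56 mm across and 201 mm tall, a bystander standing or lying on the table; origin at the centre of its underside
- tongs: steel tongs, 50 x 220 x 16 mm, a bystander standing or lying on the table; origin at the centre of its underside
- timer: red and white kitchen timer, 64 mm across and 62 mm tall, a bystander standing or lying on the table; origin at the centre of its underside
- cup: small steel dip cup, 67 mm across and 40 mm tall, a bystander standing or lying on the table; origin at the centre of its underside
There are look-alikes about, which are no part of the job. Leave any red look-alike of the part that bears croquette_3 alone.

How it is judged:
By the outcome, as a careful person would: the job done as asked, in the order asked, and still so for the second after the job is handed in, with the robot touching nothing.
It also fails if it takes over 61 s, if anything falls off the work surface, if the arm or the gripper's body presses on something with over 40 N, if the wrist force passes 120 N, or if a joint passes its speed limit or range.

### The arm

A 7-joint arm with a two-finger parallel gripper is mounted at the origin on a cart in front of the work surface, level with it; the furniture and walls round the work are solid. World frame = base frame: x ahead of the robot, y to its left, z up, the work surface at z = 0. Lengths are in m, angles in rad, forces in N, time in s.
With the tool pointing down it reaches from about 0.4 to 0.85 m from the base axis. Payload 10.4 kg.
Tool frame: the origin (TCP) lies midway between the tips of the shut fingers; the grasp point (between the pads) lies 19 mm behind it; z points along the fingers, y is the line along which they close (so a half turn about z gives the same grasp; the last joint's range is limited). The gripper opens to 87 mm and grips with 3 to 60 N. Pads are 19 mm wide; open, the fingers measure 117 mm over their backs; the gripper's body (75 mm by 190 mm) begins 51 mm behind the grasp point.
Start: joints at [1.097, 0.332, -0.065, 1.46, 0.022, 1.35, -0.088], TCP at [0.272, -0.563, 0.187] pointing down, gripper open.
Joint ranges: [-2.6, 2.6], [-0.5, 2.12], [-1.47, 1.34], [0.16, 2.42], [-1.27, 4.41], [0.06, 2.06], [-2.6, 2.6]. Speed limits (rad/s): [2.22, 2.22, 2.79, 2.79, 3.14, 3.14, 3.14].

### API

Orientations are given as a unit quaternion [x, y, z, w].
In Python, from bench import r gives the robot as it stands.
- The arm moves only by the tool move_arm, never from a script. Its argument "targets" is a list of rows, each a list of 3 entries, a list of its own where there are three numbers: the shift along the tool's x, y, z in cm, then the turn, a rotation vector about the tool's x, y, z in rad, then the opening in per cent of the stroke, from 0 (shut) to 100 (fully open). In form: [[[x, y, z], [wx, wy, wz], gripper], ...]. A call has 1 to 20 rows; each row shifts and turns the commanded pose from where the row before left it, along the tool's axes as they then stand; what a row does not reach is not made up. A row lasts 1/8 s, in which the tool goes at most 62.5 mm and 10.7 degrees, less where a joint would pass 70% of its speed; a pose out of reach is approached as far as the arm can. A call with a gripper value outside its range is refused whole. The fingers move at their own pace and stop on an object; "grip_force" is the grip in N (left out, the last holds). Time passes only in rows, so rows that do not move let the fingers close. It gives the time, the measured TCP pose, the force, the opening and the grip force at its end, in the units of the state.
- r.read_state(): the state, without advancing time (a new reading comes with each control period).
- r.camera(name): name is "scene" or "top"; returns a dict with "image" (400x640x3 uint8, blue, green, red), "vertical_fov" (degrees; the focal length in pixels is half the picture's height over the tangent of half this angle, whatever the lens; pixels are square), "cx", "cy" (the principal point, pixels), "k1" (the pictures are not rectified: a ray, as slopes to the right and down, at radius r is drawn at 1 + k1 r^2 times it, then the intrinsics apply), "cam_to_world" (4x4, takes a point from camera to world coordinates). Camera axes: x right, y down, z forward; pixel columns grow to the right and rows downward; lengths in m; the calibration is good to about 2 mm. A picture is of the moment at which its call begins. There is no depth.
- r.close_job(): hands the job in; it is judged then, once.
The state is a dict: "time": time; "joint_positions": joint angles; "joint_vel": joint speeds; "joint_torque": joint torques, N m; "ee_pos": TCP position; "eef_rot": TCP orientation; "ft_force": force on the tool from outside, world axes, zero at the start; "torque": the same for the moment, N m; "width": finger opening in m; "grip_force": force on a finger pad.
Only numpy, scipy, OpenCV 4.12 (cv2) and the standard library are available. Lean on these libraries where they do the work, as an engineer would, in place of code of your own. Each camera call takes 0.05 s, during which the arm holds its last target. There are 200 camera calls.

## Working session

There is one attempt and no reset: what is moved stays moved. The work goes in short steps, Python scripts to look and compute and a tool call to move; the robot and the scene stay as the last step left them, time stands still between calls to the robot, and variables do not carry over. Pictures are saved under pics/ and viewed, at most 10 in all, crops included, and the job is handed in when it is done.

Besides the shell and the picture viewer there is one more tool, called after "Call:" as name(argument=value, ...), one argument or row to a line, values as JSON. move_arm: Moves the arm, as the interface text tells. Its arguments: {"type":"object","properties":{"targets":{"type":"array"},"grip_force":{"type":"number"}},"required":["targets"]}

```bash
mkdir -p pics; cat > h.py <<'E'
import numpy as np, cv2
from scipy.spatial.transform import Rotation as R
from bench import r
def cam(n):
    c=r.camera(n); c['f']=200/np.tan(np.radians(c['vertical_fov'])/2); return c
def ray(c,u,v):
    K=np.array([[c['f'],0,c['cx']],[0,c['f'],c['cy']],[0,0,1]])
    p=np.array([(u-c['cx'])/c['f'],(v-c['cy'])/c['f']]); q=p.copy()
    for _ in range(20): q=p/(1+c['k1']*(q@q))
    T=np.array(c['cam_to_world']); return T[:3,3],T[:3,:3]@np.array([q[0],q[1],1])
def onz(c,u,v,z):
    o,d=ray(c,u,v); return o+d*(z-o[2])/d[2]
def proj(c,P):
    T=np.linalg.inv(np.array(c['cam_to_world'])); p=T[:3,:3]@np.array(P)+T[:3,3]; q=p[:2]/p[2]
    q=q*(1+c['k1']*(q@q)); return q*c['f']+[c['cx'],c['cy']]
def two(c1,a,c2,b):
    o1,d1=ray(c1,*a);o2,d2=ray(c2,*b)
    s=np.linalg.lstsq(np.c_[d1,-d2],o2-o1,rcond=None)[0]
    p,q=o1+d1*s[0],o2+d2*s[1]; return (p+q)/2,np.linalg.norm(p-q)
E
python3 - <<'E'
from h import *
for n in('scene','top'):
    c=cam(n); cv2.imwrite(f'pics/{n}0.png',c['image']); print(n,c['vertical_fov'],c['k1'],np.round(c['cam_to_world'],3).tolist())
s=r.read_state(); print(s['ee_pos'],s['eef_rot'],s['time'],s['width'])
E
```

```text
scene 48.49075930556336 -0.05685324276641501 [[0.506, -0.557, 0.659, -0.454], [-0.862, -0.31, 0.4, -0.583], [-0.018, -0.771, -0.637, 1.122], [0.0, 0.0, 0.0, 1.0]]
top 53.056799916950425 -0.08590238294533564 [[0.017, -0.983, 0.183, 0.331], [-1.0, -0.014, 0.016, 0.028], [-0.014, -0.183, -0.983, 1.332], [0.0, 0.0, 0.0, 1.0]]
[ 0.27211825 -0.5622343   0.18605753] [ 9.74704743e-01  2.23495619e-01 -1.81488990e-04 -5.82150910e-04] 0.1 0.08649113532440829
```

View pics/scene0.png

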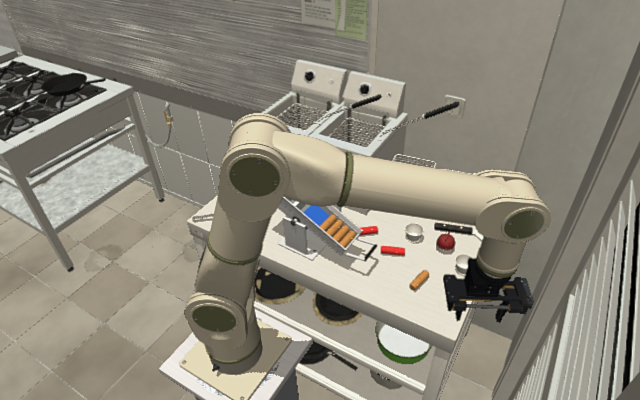

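View pics/top0.png

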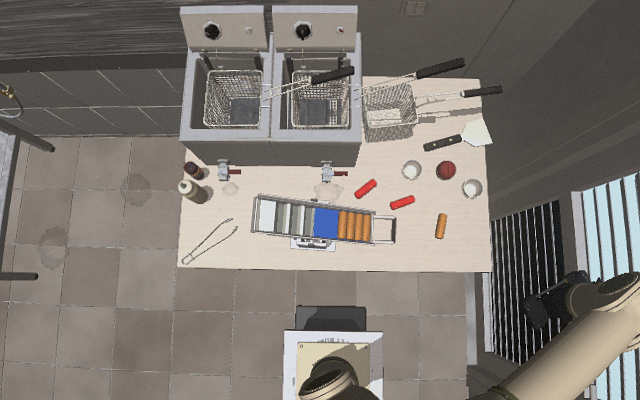

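The scene view has the board at (320,230) and the loose croquette at (420,280). In the top view the board runs from (255,213) to (395,230) with its handle at the right, around (385,230). The loose croquette is at (441,226), and the red look-alikes are at (366,188) and (402,202).

```bash
python3 - <<'E'
from h import *
c=cam('top'); im=c['image']
crop=cv2.resize(im[175:265,240:460],None,fx=3.6,fy=3.6,interpolation=cv2.INTER_CUBIC); cv2.imwrite('pics/topc.png',crop)
d=cam('scene'); cv2.imwrite('pics/scenec.png',cv2.resize(d['image'][185:300,260:450],None,fx=4,fy=4,interpolation=cv2.INTER_CUBIC))
for c,z in((c,.014),(d,.014)):
    h=cv2.cvtColor(c['image'],cv2.COLOR_BGR2HSV)
    m=cv2.inRange(h,(9,110,80),(22,255,255))
    for k in cv2.findContours(m,0,2)[0]:
        if cv2.contourArea(k)>40:
            mm=cv2.moments(k);u,v=mm['m10']/mm['m00'],mm['m01']/mm['m00']
            rc=cv2.minAreaRect(k); print(u,v,rc,onz(c,u,v,z).round(4))
            b=cv2.boxPoints(rc); B=[onz(c,*p,z)[:2] for p in b]; print(np.round(B,4).tolist())
E
```

```text
440.7291005291005 225.68994708994708 ((440.6923522949219, 225.53846740722656), (7.8446455001831055, 24.31839942932129), 11.309932708740234) [ 0.4942 -0.3507  0.014 ]
[[0.4574, -0.3285], [0.5373, -0.3471], [0.5324, -0.373], [0.4526, -0.354]]
353.4757633995302 225.90305359812083 ((353.82586669921875, 225.57864379882812), (32.3773078918457, 27.16280746459961), 5.440331935882568) [ 0.4896 -0.0605  0.014 ]
[[0.4502, -0.0045], [0.5404, -0.0122], [0.5316, -0.1194], [0.4416, -0.1105]]
419.0876623376623 279.69805194805195 ((419.0000305175781, 279.5), (7.77817440032959, 23.33452033996582), 45.0) [ 0.4938 -0.354   0.014 ]
[[0.4561, -0.3313], [0.5475, -0.3521], [0.5337, -0.3762], [0.4439, -0.3548]]
337.8382545931758 230.30938320209972 ((337.9477233886719, 229.8555908203125), (32.344322204589844, 17.82938003540039), 40.36453628540039) [ 0.5678 -0.0137  0.014 ]
[[0.5548, 0.0544], [0.6409, 0.055], [0.585, -0.0788], [0.5051, -0.0751]]
```

View pics/topc.png

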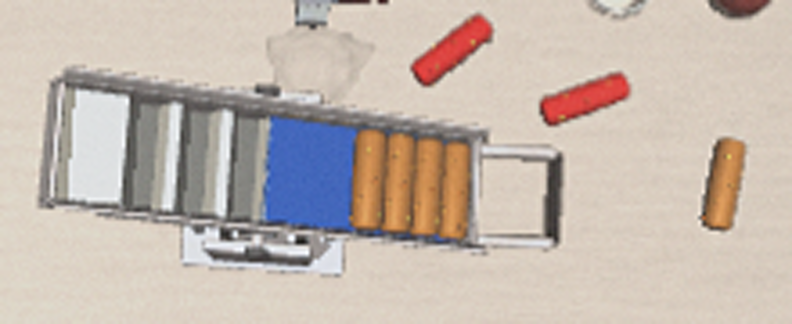

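View pics/scenec.png

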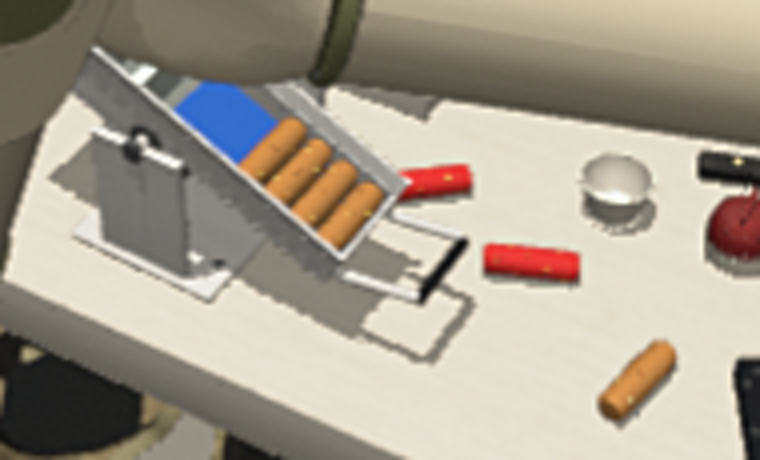

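The crops show the handle bar centred at top px (393.6,229.7) and scene px (370.8,252.3). The four channel croquettes, the blue floor and the tray ends are all clear.

```bash
python3 - <<'E'
from h import *
t=cam('top'); s=cam('scene')
T=lambda x,y:(240+x/3.6-.36,175+y/3.6-.36); S=lambda x,y:(260+x/4-.375,185+y/4-.375)
for n,a,b in(('bar',(553,197),(443,269)),('barR',(553,242),(421,299)),('barL',(552,153),(465,239)),
  ('wallR',(475,243),(343,259)),('wallL',(485,131),(407,184)),
  ('c1a',(456,190),(357,213)),('c4a',(368,180),(275,148))):
    p,e=two(t,T(*a),s,S(*b)); print(n,p.round(4),round(e,4))
print('bar z.075',onz(t,*T(550,153),.075),onz(t,*T(553,242),.075))
# far end wall corners, and croquettes' axis ends
zw=lambda y,z:.135+y*np.sin(.45)+z*np.cos(.45)
print('far',onz(t,*T(52,80),zw(.185,.038)),onz(t,*T(42,205),zw(.185,.038)))
for i,(a,b) in enumerate((((457,144),(454,239)),((429,140),(425,235)),((401,137),(396,232)),((371,131),(366,229)))):
    z=zw(-.1705+.028*i,.036); A,B=onz(t,*T(*a),z),onz(t,*T(*b),z); d=A-B; print(i,((A+B)/2).round(4),np.linalg.norm(d).round(4),np.arctan2(d[1],d[0]).round(3))
E
```

```text
bar [ 0.4746 -0.184   0.0729] 0.0044
barR [ 0.4352 -0.1835  0.0741] 0.0048
barL [ 0.514  -0.1843  0.0726] 0.0057
wallR [ 0.4325 -0.114   0.0871] 0.0051
wallL [ 0.5293 -0.1225  0.094 ] 0.0052
c1a [ 0.4791 -0.0993  0.0914] 0.0099
c4a [ 0.4818 -0.021   0.1272] 0.0082
bar z.075 [ 0.51193044 -0.17975872  0.075     ] [ 0.43370349 -0.18132793  0.075     ]
far [0.53756483 0.22991007 0.24968561] [0.44121064 0.23304214 0.24968561]
0 [ 0.4748 -0.0946  0.0933] 0.0824 -0.034
1 [ 0.4765 -0.0691  0.1054] 0.0817 -0.041
2 [ 0.4773 -0.044   0.1176] 0.081 -0.048
3 [ 0.4792 -0.0181  0.1298] 0.0828 -0.043
```

```bash
cat >> h.py <<'E'
def tool(yaw,lean=0):
    # tool x at angle yaw in the plane, z down, then leant about tool x by lean
    x=np.array([np.cos(yaw),np.sin(yaw),0]); z=np.array([0,0,-1.]); return R.from_matrix(np.c_[x,np.cross(z,x),z])*R.from_rotvec([lean,0,0])
def plan(legs,start=None):
    s=r.read_state(); p,q=(s['ee_pos'],R.from_quat(s['eef_rot'])) if start is None else start
    for P,Q,n in legs:
        P=np.array(P); w=(q.inv()*Q).as_rotvec()/n; D=P-p
        rows=[]
        for i in range(n):
            rows.append([(q.inv().apply(D/n)*100).round(2).tolist(),w.round(3).tolist()]); q=q*R.from_rotvec(w)
        p=P; print(n,'rows:',rows)
E
python3 - <<'E'
from h import *
print(r.read_state()['time'])
plan([((.494,-.352,.12),tool(-.23),8),((.494,-.352,.004),tool(-.23),4)])
E
```

```text
0.3
8 rows: [[[3.64, -1.16, 0.83], [-0.0, 0.0, 0.085]], [[3.53, -1.47, 0.83], [-0.0, 0.0, 0.085]], [[3.39, -1.76, 0.83], [-0.0, 0.0, 0.085]], [[3.23, -2.04, 0.83], [-0.0, 0.0, 0.085]], [[3.04, -2.31, 0.83], [-0.0, 0.0, 0.085]], [[2.84, -2.56, 0.83], [-0.0, 0.0, 0.085]], [[2.61, -2.79, 0.83], [-0.0, 0.0, 0.085]], [[2.36, -3.0, 0.83], [-0.0, 0.0, 0.085]]]
4 rows: [[[0.0, 0.0, 2.9], [-0.0, 0.0, -0.0]], [[0.0, 0.0, 2.9], [-0.0, 0.0, -0.0]], [[0.0, 0.0, 2.9], [-0.0, 0.0, -0.0]], [[0.0, 0.0, 2.9], [-0.0, 0.0, -0.0]]]
```

Call:
move_arm(
  targets=[
    [[3.64,-1.16,0.83],[0,0,0.085],100],
    [[3.53,-1.47,0.83],[0,0,0.085],100],
    [[3.39,-1.76,0.83],[0,0,0.085],100],
    [[3.23,-2.04,0.83],[0,0,0.085],100],
    [[3.04,-2.31,0.83],[0,0,0.085],100],
    [[2.84,-2.56,0.83],[0,0,0.085],100],
    [[2.61,-2.79,0.83],[0,0,0.085],100],
    [[2.36,-3.0,0.83],[0,0,0.085],100],
    [[0,0,0],[0,0,0],100],
    [[0,0,0],[0,0,0],100],
  ],
  grip_force=15,
)

```text
time: 1.55
ee_pos: [0.4935, -0.3526, 0.1204]
eef_rot: [0.993, -0.114, -0.0, 0.0]
ft_force: [-0.8, -0.5, -0.4]
width: 0.0872
grip_force: 0.0
```

Call:
move_arm(
  targets=[
    [[0,0,3.0],[0,0,0],100],
    [[0,0,3.0],[0,0,0],100],
    [[0,0,3.0],[0,0,0],100],
    [[0,0,1.8],[0,0,0],100],
    [[0,0,0.8],[0,0,0],100],
    [[0,0,0],[0,0,0],100],
    [[0,0,0],[0,0,0],20],
    [[0,0,0],[0,0,0],20],
    [[0,0,0],[0,0,0],20],
    [[0,0,0],[0,0,0],20],
    [[0,0,0],[0,0,0],20],
    [[0,0,0],[0,0,0],20],
  ],
  grip_force=15,
)

```text
time: 3.05
ee_pos: [0.4939, -0.3521, 0.0044]
eef_rot: [0.993, -0.114, 0.0, 0.0]
ft_force: [0.3, 0.1, -0.2]
width: 0.0348
grip_force: 0.0
```

Call:
move_arm(
  targets=[
    [[0,0,0],[0,0,0],15],
    [[0,0,0],[0,0,0],15],
    [[0,0,0],[0,0,0],15],
    [[0,0,0],[0,0,0],15],
    [[0,0,-2],[0,0,0],15],
    [[0,0,-4],[0,0,0],15],
    [[0,0,-5],[0,0,0],15],
    [[0,0,-5],[0,0,0],15],
    [[0,0,-5],[0,0,0],15],
    [[0,0,-3],[0,0,0],15],
  ],
)

```text
time: 4.3
ee_pos: [0.4945, -0.3523, 0.2492]
eef_rot: [0.993, -0.114, 0.002, 0.001]
ft_force: [0.4, -0.5, -0.7]
width: 0.013
grip_force: 0.0
```

```bash
python3 - <<'E'
from h import *
s=r.read_state(); print(s['width'],s['grip_force'],s['ee_pos'])
c=cam('top'); d=cam('scene')
a=c['image'][150:270,330:490]; b=d['image'][150:310,330:510]
a=cv2.resize(a,(400,300)); b=cv2.resize(b,(340,300)); cv2.imwrite('pics/g1.png',np.hstack([a,b]))
yw=-.045; ey=np.array([-np.sin(yw),np.cos(yw)]); H=np.array([.485,.0735])
def B(y,z,th=.45): # board point -> world
    yy=y*np.cos(th)-z*np.sin(th); return np.r_[H+ey*yy,.135+y*np.sin(th)+z*np.cos(th)]
for lean in(.45,-.45): print(tool(yw,lean).as_matrix()[:,2].round(3))
# croquette centre 10mm behind TCP along tool z: TCP z in board = .012+.003+.004
print('place',B(-.0345,.019),'above',B(-.0345,.12))
E
```

```text
0.013013132930942452 0.0 [ 0.49449219 -0.3523281   0.24917875]
[ 0.02   0.435 -0.9  ]
[-0.02  -0.435 -0.9  ]
place [0.48323076 0.03421004 0.13710218] above [ 0.48125451 -0.009677    0.22804734]
```

View pics/g1.png

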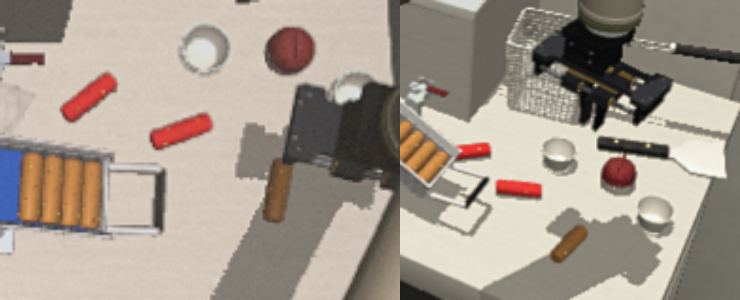

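The grip missed: the croquette is still at top px (441,226) and the fingers closed on nothing. In the scene view the fingertips are near (436,217), so I'll compare the projected TCP with that.

```bash
python3 - <<'E'
from h import *
s=r.read_state(); R0=R.from_quat(s['eef_rot'])
for n in('top','scene'):
    c=cam(n); print(n,proj(c,s['ee_pos']),proj(c,[.494,-.352,.014]))
    # dark gripper in scene
    if n=='scene':
        b=cv2.resize(c['image'][140:240,390:510],None,fx=6,fy=6,interpolation=cv2.INTER_CUBIC)
        u,v=((proj(c,s['ee_pos'])-[390,140])*6).astype(int); cv2.circle(b,(int(u),int(v)),5,(0,255,0),-1)
        cv2.imwrite('pics/g2.png',b)
print(s['joint_positions'])
E
```

```text
top [465.5421361  214.97736131] [441.12498017 225.75882672]
scene [428.6354435  225.35673993] [418.52120224 279.42948924]
[ 0.65446878  0.26833699 -0.1384168   1.41132138  0.03723474  1.45659127
 -1.2829989 ]
```

View pics/g2.png

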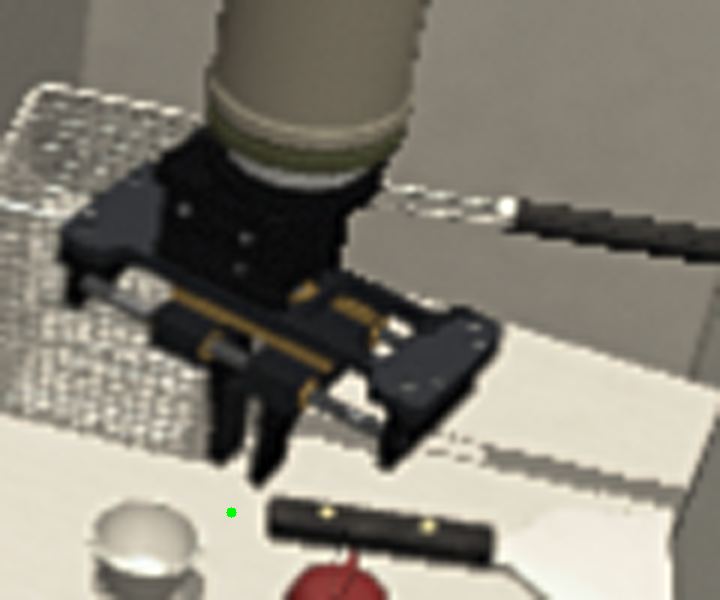

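Fingertips are at crop (243,472), about 7 px above the projected TCP at (231,512). The real tips are therefore roughly 20–25 mm higher than reported, and the fingers shut above the croquette. I'll go down again with them open and check.

Call:
move_arm(
  targets=[
    [[0,0,4],[0,0,0],100],
    [[0,0,5],[0,0,0],100],
    [[0,0,5],[0,0,0],100],
    [[0,0,5],[0,0,0],100],
    [[0,0,3],[0,0,0],100],
    [[0,0,1.5],[0,0,0],100],
    [[0,0,0.5],[0,0,0],100],
    [[0,0,0],[0,0,0],100],
    [[0,0,0],[0,0,0],100],
  ],
)

```text
time: 5.62
ee_pos: [0.4946, -0.3526, 0.0056]
eef_rot: [0.993, -0.114, 0.001, 0.0]
ft_force: [-0.7, -0.1, 0.3]
width: 0.0859
grip_force: 0.0
```

```bash
python3 - <<'E'
from h import *
s=r.read_state(); q=R.from_quat(s['eef_rot']); print(s['ee_pos'],s['width'],s['ft_force'])
out=[]
for n in('scene','top'):
    c=cam(n); P=proj(c,s['ee_pos']); o=(P-[32,35]).astype(int)
    b=cv2.resize(c['image'][o[1]:o[1]+70,o[0]:o[0]+64],None,fx=6,fy=6,interpolation=cv2.INTER_CUBIC)
    for d in(-.0435,0,.0435):
        u,v=((proj(c,s['ee_pos']+q.apply([0,d,0]))-o+.5)*6).astype(int); cv2.circle(b,(int(u),int(v)),3,(0,255,0),-1)
    out.append(b); print(n,o)
cv2.imwrite('pics/g3.png',np.hstack(out))
E
```

```text
[ 0.49464509 -0.35258217  0.00564697] 0.0858589734726246 [-0.74398569 -0.09162409  0.33409376]
scene [386 246]
top [408 190]
```

View pics/g3.png

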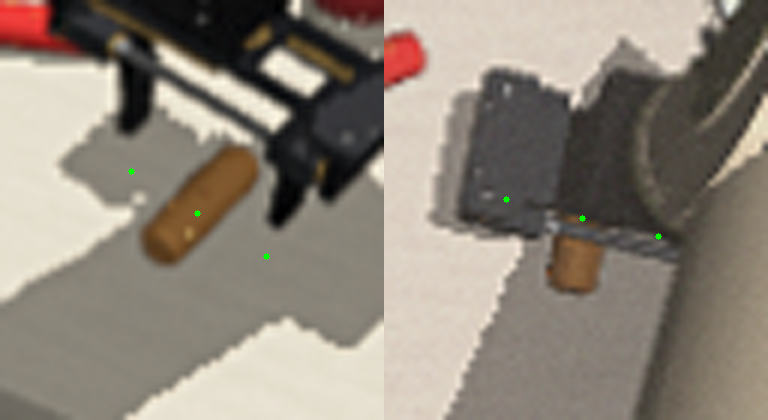

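```bash
python3 - <<'E'
from h import *
c=cam('scene'); s=r.read_state(); q=R.from_quat(s['eef_rot'])
for z in(.006,.025,.03,.035):
    A,B=[onz(c,386+x/6-.5,246+y/6-.5,z) for x,y in((130,130),(281,225))]; m=(A+B)/2
    print(z,m.round(4),'tool off',(q.inv().apply(m-s['ee_pos'])*1000).round(1),'sep',np.linalg.norm(A-B))
E
```

```text
0.006 [ 0.5203 -0.3462  0.006 ] tool off [ 23.9 -11.9  -0.8] sep 0.09951978366250042
0.025 [ 0.5037 -0.3503  0.025 ] tool off [  8.7  -4.2 -19.8] sep 0.09782488955277481
0.03 [ 0.4994 -0.3513  0.03  ] tool off [  4.7  -2.2 -24.8] sep 0.09737886478705754
0.035 [ 0.495  -0.3524  0.035 ] tool off [  0.7  -0.1 -29.8] sep 0.0969328400213402
```

Call:
move_arm(
  targets=[
    [[0,0,1.0],[0,0,0],100],
    [[0,0,0.8],[0,0,0],100],
    [[0,0,0.3],[0,0,0],100],
    [[0,0,0.2],[0,0,0],100],
    [[0,0,0],[0,0,0],100],
  ],
)

```text
time: 6.4
ee_pos: [0.4939, -0.3521, -0.0187]
eef_rot: [0.993, -0.114, 0.0, 0.0]
ft_force: [-0.4, 1.4, -0.5]
width: 0.0869
grip_force: 0.0
```

Call:
move_arm(
  targets=[
    [[0,0,0.2],[0,0,0],100],
    [[0,0,0],[0,0,0],100],
  ],
)

```text
time: 6.65
ee_pos: [0.4939, -0.352, -0.0207]
eef_rot: [0.993, -0.114, 0.0, 0.0]
ft_force: [0.6, 0.0, -0.5]
width: 0.0872
grip_force: 0.0
```

Call:
move_arm(
  targets=[
    [[0,0,0.2],[0,0,0],100],
    [[0,0,0],[0,0,0],10],
    [[0,0,0],[0,0,0],10],
    [[0,0,0],[0,0,0],10],
    [[0,0,0],[0,0,0],10],
    [[0,0,0],[0,0,0],10],
    [[0,0,0],[0,0,0],10],
    [[0,0,0],[0,0,0],10],
    [[0,0,0],[0,0,0],10],
    [[0,0,0],[0,0,0],10],
  ],
  grip_force=15,
)

```text
time: 7.9
ee_pos: [0.4939, -0.3521, -0.0226]
eef_rot: [0.993, -0.114, 0.0, 0.0]
ft_force: [-0.1, -0.0, -0.8]
width: 0.0275
grip_force: 15.0
```

Gripped at 27.5 mm with the reported TCP at z=-0.0226, so the croquette centre lies 36.6 mm behind the reported TCP.

```bash
cat >> h.py <<'E'
yw=-.045; ey=np.array([-np.sin(yw),np.cos(yw)]); H=np.array([.485,.0735])
def B(y,z,th=.45,x=0):
    yy=y*np.cos(th)-z*np.sin(th); return np.r_[H+ey*yy+x*np.array([ey[1],-ey[0]]),.135+y*np.sin(th)+z*np.cos(th)]
E
python3 - <<'E'
from h import *
Q=tool(yw,.45); zt=Q.as_matrix()[:,2]
plan([((.494,-.352,.20),tool(-.23),5),(B(-.0345,.12)+.0366*zt,Q,12)])
E
```

```text
5 rows: [[[0.0, -0.0, -4.45], [0.0, -0.0, 0.0]], [[0.0, -0.0, -4.45], [0.0, -0.0, 0.0]], [[0.0, -0.0, -4.45], [0.0, -0.0, 0.0]], [[0.0, -0.0, -4.45], [0.0, -0.0, 0.0]], [[0.0, -0.0, -4.45], [0.0, -0.0, 0.0]]]
12 rows: [[[-0.78, -2.88, 0.04], [0.037, -0.003, -0.015]], [[-0.73, -2.89, 0.15], [0.037, -0.003, -0.015]], [[-0.69, -2.89, 0.26], [0.037, -0.003, -0.015]], [[-0.64, -2.89, 0.37], [0.037, -0.003, -0.015]], [[-0.6, -2.89, 0.48], [0.037, -0.003, -0.015]], [[-0.55, -2.87, 0.59], [0.037, -0.003, -0.015]], [[-0.51, -2.86, 0.7], [0.037, -0.003, -0.015]], [[-0.46, -2.84, 0.81], [0.037, -0.003, -0.015]], [[-0.42, -2.81, 0.92], [0.037, -0.003, -0.015]], [[-0.37, -2.78, 1.02], [0.037, -0.003, -0.015]], [[-0.33, -2.75, 1.13], [0.037, -0.003, -0.015]], [[-0.28, -2.71, 1.23], [0.037, -0.003, -0.015]]]
```

Call:
move_arm(
  targets=[
    [[0,0,-2],[0,0,0],10],
    [[0,0,-5],[0,0,0],10],
    [[0,0,-5.2],[0,0,0],10],
    [[0,0,-5],[0,0,0],10],
    [[0,0,-5],[0,0,0],10],
    [[-0.78,-2.88,0.04],[0.037,-0.003,-0.015],10],
    [[-0.73,-2.89,0.15],[0.037,-0.003,-0.015],10],
    [[-0.69,-2.89,0.26],[0.037,-0.003,-0.015],10],
    [[-0.64,-2.89,0.37],[0.037,-0.003,-0.015],10],
    [[-0.6,-2.89,0.48],[0.037,-0.003,-0.015],10],
    [[-0.55,-2.87,0.59],[0.037,-0.003,-0.015],10],
    [[-0.51,-2.86,0.7],[0.037,-0.003,-0.015],10],
    [[-0.46,-2.84,0.81],[0.037,-0.003,-0.015],10],
    [[-0.42,-2.81,0.92],[0.037,-0.003,-0.015],10],
    [[-0.37,-2.78,1.02],[0.037,-0.003,-0.015],10],
    [[-0.33,-2.75,1.13],[0.037,-0.003,-0.015],10],
    [[-0.28,-2.71,1.23],[0.037,-0.003,-0.015],10],
    [[0,0,0],[0,0,0],10],
    [[0,0,0],[0,0,0],10],
  ],
)

```text
time: 10.28
ee_pos: [0.4818, 0.0058, 0.1934]
eef_rot: [0.975, -0.023, 0.007, -0.22]
ft_force: [0.7, -0.0, -0.5]
width: 0.0276
grip_force: 15.0
```

```bash
python3 - <<'E'
from h import *
s=r.read_state(); q=R.from_quat(s['eef_rot']); print(s['time'],s['ee_pos'],s['width'],s['grip_force'],q.as_matrix().round(3).tolist())
C=s['ee_pos']-.0366*q.as_matrix()[:,2]; X=q.as_matrix()[:,0]; out=[]
print('centre',C,'want',B(-.0345,.12))
for n in('scene','top'):
    c=cam(n); P=proj(c,C); o=(P-[32,45]).astype(int)
    b=cv2.resize(c['image'][o[1]:o[1]+90,o[0]:o[0]+64],None,fx=6,fy=6,interpolation=cv2.INTER_CUBIC)
    def dot(p,col):
        u,v=((proj(c,p)-o+.5)*6).astype(int); cv2.circle(b,(int(u),int(v)),3,col,-1)
    for k in(-.042,0,.042): dot(C+k*X,(0,255,0))
    for k in(-.045,0,.045): dot(B(-.0005,.012,x=k),(255,0,255)) # pocket-0 edge of channel
    dot(B(-.0345,.012),(0,0,0))
    out.append(b); print(n,o)
cv2.imwrite('pics/g4.png',np.hstack(out))
E
```

```text
10.275 [0.48176796 0.00578096 0.19343211] 0.027554342448774444 14.970180988311768 [[0.999, -0.041, 0.024], [-0.047, -0.902, 0.429], [0.004, -0.43, -0.903]]
centre [ 0.48088305 -0.00993164  0.22647588] want [ 0.48125451 -0.009677    0.22804734]
scene [291 152]
top [308 174]
```

View pics/g4.png

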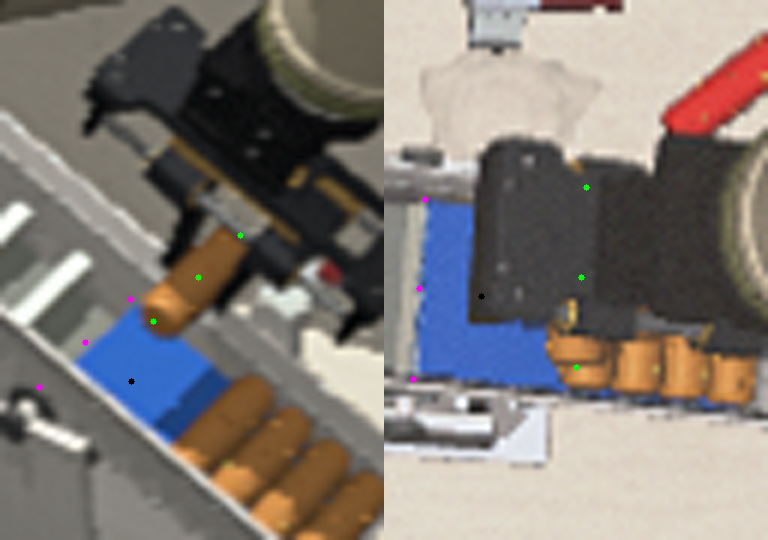

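The held croquette is over the blue channel: scene (198,277), with its predicted points on the roll. The predicted channel edge matches the blue edge to about 3 mm. Now I'll lower it.

```bash
sed -i 's/H=np.array(.*/H=np.array([.4835,.072])/' h.py; python3 - <<'E'
from h import *
Q=tool(yw,.45); zt=Q.as_matrix()[:,2]
plan([(B(-.0345,.031)+.0366*zt,Q,1)])
E
```

```text
1 rows: [[[-0.2, -0.04, 8.73], [0.006, -0.005, -0.001]]]
```

Call:
move_arm(
  targets=[
    [[-0.2,0,2.0],[0.006,-0.005,0],10],
    [[0,0,2.0],[0,0,0],10],
    [[0,0,1.5],[0,0,0],10],
    [[0,0,1.0],[0,0,0],10],
    [[0,0,0.7],[0,0,0],10],
    [[0,0,0.5],[0,0,0],10],
    [[0,0,0.3],[0,0,0],10],
    [[0,0,0],[0,0,0],10],
  ],
)

```text
time: 11.38
ee_pos: [0.4817, 0.0408, 0.1216]
eef_rot: [0.974, -0.022, 0.005, -0.223]
ft_force: [0.0, -0.3, -0.0]
width: 0.0276
grip_force: 15.0
```

Call:
move_arm(
  targets=[
    [[0,0,0.3],[0,0,0],10],
    [[0,0,0.3],[0,0,0],10],
    [[0,0,0],[0,0,0],10],
  ],
)

```text
time: 11.75
ee_pos: [0.4816, 0.0435, 0.1159]
eef_rot: [0.974, -0.022, 0.005, -0.223]
ft_force: [0.1, 0.0, -0.2]
width: 0.0274
grip_force: 15.0
```

```bash
python3 - <<'E'
from h import *
s=r.read_state(); print(s['ft_force'])
out=[]
for n,o in(('scene',(285,190)),('top',(300,185))):
    c=cam(n); out.append(cv2.resize(c['image'][o[1]:o[1]+80,o[0]:o[0]+64],None,fx=6,fy=6,interpolation=cv2.INTER_CUBIC))
cv2.imwrite('pics/g5.png',np.hstack(out))
E
```

```text
[ 0.07020364  0.02174661 -0.1907621 ]
```

View pics/g5.png

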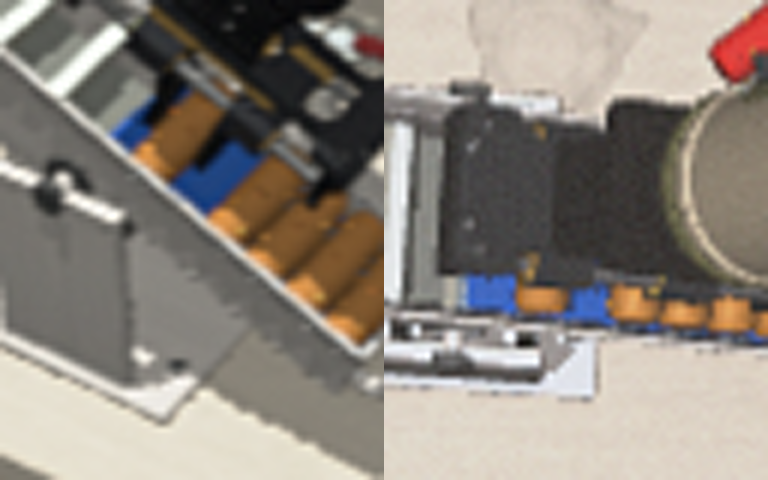

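The croquette is in the channel between the walls, scene (185,130), and clear of the fourth. Releasing with a small opening, then rising.

Call:
move_arm(
  targets=[
    [[0,0,0.1],[0,0,0],42],
    [[0,0,0],[0,0,0],42],
    [[0,0,0],[0,0,0],42],
    [[0,0,-0.5],[0,0,0],42],
    [[0,0,-0.7],[0,0,0],42],
    [[0,0,-1.5],[0,0,0],42],
    [[0,0,-3],[0,0,0],42],
    [[0,0,-4],[0,0,0],42],
    [[0,0,-4],[0,0,0],42],
  ],
)

```text
time: 12.98
ee_pos: [0.479, -0.0167, 0.2407]
eef_rot: [0.975, -0.022, 0.005, -0.223]
ft_force: [0.1, 0.3, -0.5]
width: 0.0365
grip_force: 0.0
```

```bash
python3 - <<'E'
from h import *
s=r.read_state(); print(s['time'],s['ee_pos'],s['width'])
out=[]
for n,o in(('scene',(285,180)),('top',(300,185))):
    c=cam(n); out.append(cv2.resize(c['image'][o[1]:o[1]+80,o[0]:o[0]+100],None,fx=4,fy=4,interpolation=cv2.INTER_CUBIC))
cv2.imwrite('pics/g6.png',np.hstack(out))
print('bar',B(-.255,.057),'z bar at level/top',[B(-.255,.057,t)[1:] for t in(0,-.45)])
Q=tool(yw); b=B(-.255,.057)
# grasp bar with TCP (reported) 30 mm beyond bar centre
plan([(b+[0,0,.12],Q,9),(b+[0,0,-.034],Q,5)])
E
```

```text
12.975 [ 0.47897714 -0.01672977  0.24069489] 0.03652945372405733
bar [ 0.47205555 -0.1821495   0.07540927] z bar at level/top [array([-0.18274186,  0.192     ]), array([-0.13261363,  0.2972417 ])]
9 rows: [[[-0.01, 1.87, -0.31], [-0.05, -0.001, -0.0]], [[-0.02, 1.88, -0.22], [-0.05, -0.001, -0.0]], [[-0.02, 1.89, -0.13], [-0.05, -0.001, -0.0]], [[-0.02, 1.89, -0.03], [-0.05, -0.001, -0.0]], [[-0.02, 1.89, 0.06], [-0.05, -0.001, -0.0]], [[-0.02, 1.89, 0.16], [-0.05, -0.001, -0.0]], [[-0.02, 1.88, 0.25], [-0.05, -0.001, -0.0]], [[-0.02, 1.86, 0.34], [-0.05, -0.001, -0.0]], [[-0.02, 1.84, 0.44], [-0.05, -0.001, -0.0]]]
5 rows: [[[0.0, 0.0, 3.08], [-0.0, 0.0, 0.0]], [[0.0, 0.0, 3.08], [-0.0, 0.0, 0.0]], [[0.0, 0.0, 3.08], [-0.0, 0.0, 0.0]], [[0.0, 0.0, 3.08], [-0.0, 0.0, 0.0]], [[0.0, 0.0, 3.08], [-0.0, 0.0, 0.0]]]
```

View pics/g6.png

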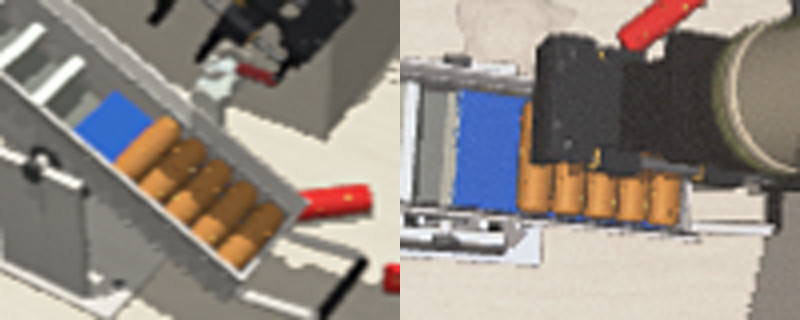

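All five croquettes lie side by side in the channel: top row at x 535–665, scene from (150,150) to (250,230). I've viewed the ten pictures allowed, so I'll go on by measurements. Next is the handle.

Call:
move_arm(
  targets=[
    [[0,1.87,-0.31],[-0.05,0,0],60],
    [[0,1.88,-0.22],[-0.05,0,0],60],
    [[0,1.89,-0.13],[-0.05,0,0],60],
    [[0,1.89,-0.03],[-0.05,0,0],60],
    [[0,1.89,0.06],[-0.05,0,0],60],
    [[0,1.89,0.16],[-0.05,0,0],60],
    [[0,1.88,0.25],[-0.05,0,0],60],
    [[-0.1,1.86,0.34],[-0.05,-0.005,0],60],
    [[-0.1,1.84,0.44],[-0.05,-0.005,0],60],
    [[0,0,0],[0,0,0],60],
    [[0,0,0],[0,0,0],60],
  ],
)

```text
time: 14.45
ee_pos: [0.4699, -0.1786, 0.1912]
eef_rot: [1.0, -0.022, -0.005, -0.001]
ft_force: [-0.2, 0.1, 0.7]
width: 0.052
grip_force: 0.0
```

```bash
python3 - <<'E'
from h import *
s=r.read_state(); q=R.from_quat(s['eef_rot']); b=B(-.255,.057)
plan([(b+[0,0,-.042],tool(yw),1)])
# tip of fingers: dark mask not viewed; bar in scene by dark pixels near its projection
c=cam('scene'); P=proj(c,b); print('proj',P); o=(P-[14,14]).astype(int)
g=c['image'][o[1]:o[1]+28,o[0]:o[0]+28].max(2); m=(g<60).astype(np.uint8)
n,l,st,ce=cv2.connectedComponentsWithStats(m)
for i in range(1,n):
    if st[i,4]>10: print(st[i],ce[i]+o)
c=cam('top'); P=proj(c,b); print('proj',P)
E
```

```text
1 rows: [[[0.39, 0.37, 15.77], [-0.002, 0.01, 0.001]]]
proj [368.87661802 251.77948711]
[11  8 12 16 44] [369.72727273 252.34090909]
proj [393.37128817 229.67170097]
```

Call:
move_arm(
  targets=[
    [[0.4,0.3,3.0],[0,0.01,0],60],
    [[0,0,4.0],[0,0,0],60],
    [[0,0,4.0],[0,0,0],60],
    [[0,0,3.0],[0,0,0],60],
    [[0,0,1.2],[0,0,0],60],
    [[0,0,0.5],[0,0,0],60],
    [[0,0,0],[0,0,0],60],
    [[0,0,0],[0,0,0],3],
    [[0,0,0],[0,0,0],3],
    [[0,0,0],[0,0,0],3],
    [[0,0,0],[0,0,0],3],
    [[0,0,0],[0,0,0],3],
    [[0,0,0],[0,0,0],3],
    [[0,0,0],[0,0,0],3],
    [[0,0,0],[0,0,0],3],
  ],
  grip_force=20,
)

```text
time: 16.42
ee_pos: [0.4733, -0.1846, 0.0339]
eef_rot: [1.0, -0.023, 0.0, 0.001]
ft_force: [0.5, -8.0, -3.2]
width: 0.0113
grip_force: 20.0
```

Call:
move_arm(
  targets=[
    [[0,0.3,0],[0,0,0],3],
    [[0,0,0],[0,0,0],3],
  ],
)

```text
time: 16.68
ee_pos: [0.4733, -0.1847, 0.0339]
eef_rot: [1.0, -0.022, -0.0, -0.001]
ft_force: [-0.5, 2.1, 2.4]
width: 0.0111
grip_force: 20.0
```

```bash
cat > arc.py <<'E'
import numpy as np
def arc(t0,t1,n):
    u=np.linspace(0,1,n+1); u=u-np.sin(2*np.pi*u)/(2*np.pi)*.6
    th=.45-(t0+(t1-t0)*u); y=-25.5*np.cos(th)-5.7*np.sin(th); z=-25.5*np.sin(-th)*-1+5.7*np.cos(th)
    P=np.c_[-y,-z]; D=np.diff(np.round(P-P[0],2),axis=0).round(2)
    print('sum',D.sum(0).round(2)); print([[[0,a,b],[0,0,0],3] for a,b in D.tolist()])
E
python3 -c "
from arc import *
arc(0,.44,20);arc(.44,.88,20)"
```

```text
sum [  0.12 -11.4 ]
[[[0, 0.05, -0.23], [0, 0, 0], 3], [[0, 0.06, -0.26], [0, 0, 0], 3], [[0, 0.07, -0.33], [0, 0, 0], 3], [[0, 0.08, -0.41], [0, 0, 0], 3], [[0, 0.09, -0.51], [0, 0, 0], 3], [[0, 0.09, -0.62], [0, 0, 0], 3], [[0, 0.09, -0.73], [0, 0, 0], 3], [[0, 0.08, -0.81], [0, 0, 0], 3], [[0, 0.05, -0.88], [0, 0, 0], 3], [[0, 0.03, -0.92], [0, 0, 0], 3], [[0, -0.01, -0.91], [0, 0, 0], 3], [[0, -0.04, -0.88], [0, 0, 0], 3], [[0, -0.06, -0.82], [0, 0, 0], 3], [[0, -0.07, -0.72], [0, 0, 0], 3], [[0, -0.08, -0.63], [0, 0, 0], 3], [[0, -0.08, -0.51], [0, 0, 0], 3], [[0, -0.07, -0.41], [0, 0, 0], 3], [[0, -0.06, -0.33], [0, 0, 0], 3], [[0, -0.06, -0.26], [0, 0, 0], 3], [[0, -0.04, -0.23], [0, 0, 0], 3]]
sum [ -4.75 -10.37]
[[[0, -0.05, -0.23], [0, 0, 0], 3], [[0, -0.06, -0.26], [0, 0, 0], 3], [[0, -0.08, -0.33], [0, 0, 0], 3], [[0, -0.1, -0.4], [0, 0, 0], 3], [[0, -0.14, -0.5], [0, 0, 0], 3], [[0, -0.18, -0.61], [0, 0, 0], 3], [[0, -0.23, -0.69], [0, 0, 0], 3], [[0, -0.27, -0.77], [0, 0, 0], 3], [[0, -0.33, -0.82], [0, 0, 0], 3], [[0, -0.36, -0.84], [0, 0, 0], 3], [[0, -0.4, -0.82], [0, 0, 0], 3], [[0, -0.41, -0.78], [0, 0, 0], 3], [[0, -0.4, -0.71], [0, 0, 0], 3], [[0, -0.38, -0.63], [0, 0, 0], 3], [[0, -0.34, -0.53], [0, 0, 0], 3], [[0, -0.29, -0.43], [0, 0, 0], 3], [[0, -0.24, -0.34], [0, 0, 0], 3], [[0, -0.19, -0.27], [0, 0, 0], 3], [[0, -0.16, -0.22], [0, 0, 0], 3], [[0, -0.14, -0.19], [0, 0, 0], 3]]
```

Call:
move_arm(
  targets=[
    [[0,0.05,-0.23],[0,0,0],3],
    [[0,0.06,-0.26],[0,0,0],3],
    [[0,0.07,-0.33],[0,0,0],3],
    [[0,0.08,-0.41],[0,0,0],3],
    [[0,0.09,-0.51],[0,0,0],3],
    [[0,0.09,-0.62],[0,0,0],3],
    [[0,0.09,-0.73],[0,0,0],3],
    [[0,0.08,-0.81],[0,0,0],3],
    [[0,0.05,-0.88],[0,0,0],3],
    [[0,0.03,-0.92],[0,0,0],3],
    [[0,-0.01,-0.91],[0,0,0],3],
    [[0,-0.04,-0.88],[0,0,0],3],
    [[0,-0.06,-0.82],[0,0,0],3],
    [[0,-0.07,-0.72],[0,0,0],3],
    [[0,-0.08,-0.63],[0,0,0],3],
    [[0,-0.08,-0.51],[0,0,0],3],
    [[0,-0.07,-0.41],[0,0,0],3],
    [[0,-0.06,-0.33],[0,0,0],3],
    [[0,-0.06,-0.26],[0,0,0],3],
    [[0,-0.04,-0.23],[0,0,0],3],
  ],
)

```text
time: 19.18
ee_pos: [0.4731, -0.1853, 0.1479]
eef_rot: [1.0, -0.022, -0.0, -0.001]
ft_force: [1.5, 7.6, -4.4]
width: 0.0112
grip_force: 20.0
```

```bash
python3 - <<'E'
from h import *
c=cam('top'); cv2.imwrite('pics/t1.png',c['image'])
h=cv2.cvtColor(c['image'],cv2.COLOR_BGR2HSV); m=cv2.inRange(h,(9,110,60),(22,255,255))
for k in cv2.findContours(m,0,2)[0]:
    if cv2.contourArea(k)>15: print(cv2.boundingRect(k))
E
```

```text
(328, 209, 47, 30)
```

Call:
move_arm(
  targets=[
    [[0,-0.15,-0.23],[0,0,0],3],
    [[0,-0.16,-0.26],[0,0,0],3],
    [[0,-0.08,-0.33],[0,0,0],3],
    [[0,-0.1,-0.4],[0,0,0],3],
    [[0,-0.14,-0.5],[0,0,0],3],
    [[0,-0.18,-0.61],[0,0,0],3],
    [[0,-0.23,-0.69],[0,0,0],3],
    [[0,-0.27,-0.77],[0,0,0],3],
    [[0,-0.33,-0.82],[0,0,0],3],
    [[0,-0.36,-0.84],[0,0,0],3],
    [[0,-0.4,-0.82],[0,0,0],3],
    [[0,-0.41,-0.78],[0,0,0],3],
    [[0,-0.4,-0.71],[0,0,0],3],
    [[0,-0.38,-0.63],[0,0,0],3],
    [[0,-0.34,-0.53],[0,0,0],3],
    [[0,-0.29,-0.43],[0,0,0],3],
    [[0,-0.24,-0.34],[0,0,0],3],
    [[0,-0.19,-0.27],[0,0,0],3],
    [[0,-0.16,-0.22],[0,0,0],3],
    [[0,-0.14,-0.19],[0,0,0],3],
  ],
)

```text
time: 21.72
ee_pos: [0.4755, -0.1365, 0.2515]
eef_rot: [1.0, -0.022, 0.0, -0.001]
ft_force: [3.4, -1.7, 2.3]
width: 0.0112
grip_force: 20.0
```

Call:
move_arm(
  targets=[
    [[0,-0.1,-0.13],[0,0,0],3],
    [[0,-0.1,-0.13],[0,0,0],3],
    [[0,-0.05,-0.07],[0,0,0],3],
    [[0,0,0],[0,0,0],3],
  ],
)

```text
time: 22.22
ee_pos: [0.4754, -0.1351, 0.2535]
eef_rot: [1.0, -0.023, -0.0, -0.0]
ft_force: [7.9, -4.1, -7.5]
width: 0.011
grip_force: 20.0
```

Call:
move_arm(
  targets=[
    [[0,-0.05,-0.07],[0,0,0],3],
    [[0,0,0],[0,0,0],3],
    [[0,0,0],[0,0,0],3],
    [[0,0,0],[0,0,0],3],
    [[0,0,0],[0,0,0],3],
    [[0,0,0],[0,0,0],3],
    [[0,0,0],[0,0,0],3],
    [[0,0,0],[0,0,0],3],
    [[0,0,0],[0,0,0],3],
    [[0,0,0],[0,0,0],3],
    [[0,0,0],[0,0,0],3],
    [[0,0,0],[0,0,0],3],
    [[0,0,0],[0,0,0],3],
    [[0,0,0],[0,0,0],3],
    [[0,0,0],[0,0,0],3],
    [[0,0,0],[0,0,0],3],
    [[0,0,0],[0,0,0],3],
    [[0,0,0],[0,0,0],3],
    [[0,0,0],[0,0,0],3],
    [[0,0,0],[0,0,0],3],
  ],
)

```text
time: 24.72
ee_pos: [0.4753, -0.135, 0.2537]
eef_rot: [1.0, -0.023, -0.001, -0.0]
ft_force: [9.8, -6.7, -12.2]
width: 0.0115
grip_force: 20.0
```

```bash
cat > look.py <<'E'
from h import *
import sys
th=float(sys.argv[1])
pts={'c%d'%i:(-.1705+.028*i,.026) for i in range(5)}
# pockets unknown exactly: scan along tray
c=cam('top'); h=cv2.cvtColor(c['image'],cv2.COLOR_BGR2HSV); m=cv2.inRange(h,(9,110,50),(22,255,255)); bl=cv2.inRange(h,(100,120,60),(130,255,255))
for x in(-.03,0,.03):
    L=''
    for y in np.arange(-.185,.186,.005):
        u,v=proj(c,B(y,.03,th,x)).round().astype(int); L+='O' if m[v,u] else 'b' if bl[v,u] else 'W' if c['image'][v,u].min()>170 else 'd' if c['image'][v,u].max()<70 else '.'
    print(L)
for k in cv2.findContours(m,0,2)[0]:
    if cv2.contourArea(k)>8: print(cv2.boundingRect(k),cv2.contourArea(k))
E
python3 look.py -.45
```

```text
.bbbbbbbbbbbbbbbbbbbbbbbbbbbbbbbbbb.OOOOO.WWOOOOOO.WW.OOOOO.W..OOOOOOOOOOO.
........bbbbbbbbbbbbbbbbbbbbbbbbbbbOOOOOO.WW.OOOOO.WWOOOOO..W.OOOOOOOOOOOO.
.......bbbbbbbbbbbbbbbbbbbbbbbbbbbb.OOOOO.WW.OOOOO.WWOOOOO..WW.OOOOOOOOOOO.
(302, 209, 9, 27) 177.5
(289, 209, 9, 27) 166.5
(277, 209, 9, 27) 161.0
(256, 207, 17, 27) 367.5
```

Three pockets are full and the two spares wait at the far end. Lowering steadily.

Call:
move_arm(
  targets=[
    [[0,0.1,0.13],[0,0,0],3],
    [[0,0.14,0.19],[0,0,0],3],
    [[0,0.17,0.24],[0,0,0],3],
    [[0,0.24,0.35],[0,0,0],3],
    [[0,0.27,0.4],[0,0,0],3],
    [[0,0.29,0.43],[0,0,0],3],
    [[0,0.34,0.53],[0,0,0],3],
    [[0,0.38,0.63],[0,0,0],3],
    [[0,0.4,0.71],[0,0,0],3],
    [[0,0.41,0.78],[0,0,0],3],
    [[0,0.4,0.82],[0,0,0],3],
    [[0,0.36,0.84],[0,0,0],3],
    [[0,0.33,0.82],[0,0,0],3],
    [[0,0.27,0.77],[0,0,0],3],
    [[0,0.23,0.69],[0,0,0],3],
    [[0,0.18,0.61],[0,0,0],3],
    [[0,0.14,0.5],[0,0,0],3],
    [[0,0.1,0.4],[0,0,0],3],
    [[0,0.08,0.33],[0,0,0],3],
    [[0,0.06,0.26],[0,0,0],3],
  ],
)

```text
time: 27.28
ee_pos: [0.4732, -0.184, 0.151]
eef_rot: [1.0, -0.023, 0.0, 0.0]
ft_force: [1.9, -6.1, 2.9]
width: 0.0112
grip_force: 20.0
```

Call:
move_arm(
  targets=[
    [[0,0.14,0.25],[0,0,0],3],
    [[0,0.1,0.28],[0,0,0],3],
    [[0,0.06,0.35],[0,0,0],3],
    [[0,0.07,0.43],[0,0,0],3],
    [[0,0.08,0.53],[0,0,0],3],
    [[0,0.08,0.65],[0,0,0],3],
    [[0,0.07,0.72],[0,0,0],3],
    [[0,0.06,0.82],[0,0,0],3],
    [[0,0.04,0.88],[0,0,0],3],
    [[0,0.01,0.91],[0,0,0],3],
    [[0,-0.03,0.92],[0,0,0],3],
    [[0,-0.05,0.88],[0,0,0],3],
    [[0,-0.08,0.81],[0,0,0],3],
    [[0,-0.09,0.73],[0,0,0],3],
    [[0,-0.09,0.62],[0,0,0],3],
    [[0,-0.09,0.51],[0,0,0],3],
    [[0,-0.08,0.41],[0,0,0],3],
    [[0,-0.07,0.33],[0,0,0],3],
    [[0,-0.06,0.26],[0,0,0],3],
    [[0,-0.05,0.2],[0,0,0],3],
  ],
)

```text
time: 29.78
ee_pos: [0.4728, -0.1865, 0.0359]
eef_rot: [1.0, -0.024, 0.0, 0.001]
ft_force: [2.3, -16.9, -2.7]
width: 0.0111
grip_force: 20.0
```

Call:
move_arm(
  targets=[
    [[0,0.15,0],[0,0,0],3],
    [[0,0.15,0.05],[0,0,0],3],
    [[0,0.1,0.1],[0,0,0],3],
    [[0,0,0.05],[0,0,0],3],
    [[0,0,0],[0,0,0],3],
    [[0,0,0],[0,0,0],3],
  ],
)

```text
time: 30.52
ee_pos: [0.4728, -0.1862, 0.0341]
eef_rot: [1.0, -0.022, -0.0, -0.001]
ft_force: [-0.2, 2.7, -0.3]
width: 0.0111
grip_force: 20.0
```

```bash
python3 look.py .45
```

```text
.OOOOOOOOOOObbbbbbbbbbbbbbbbbbbbbbbbbbb.OOOOO.WW.OOOOO.WW.OOOOO.WWWWWWWWW..
..OOOOOOOOOObbbbbbbbbbbbbbbbbbbbbbbbbbb.OOOOOOWW.OOOOO.WW.OOOOO.WWWWWWWWW..
..dOOOOOOOOObbbbbbbbbbbbbbbbbbbbbbbbbbb.OOOOO.WW.OOOOO.WW.OOOOO.WWWWWWWWW.W
(354, 213, 16, 28) 307.5
(303, 208, 10, 28) 194.5
(289, 206, 10, 28) 196.0
(275, 204, 10, 29) 204.0
```

Call:
move_arm(
  targets=[
    [[0,0,0.1],[0,0,0],3],
    [[0,0,0.1],[0,0,0],3],
    [[0,0,0],[0,0,0],3],
  ],
)

```text
time: 30.95
ee_pos: [0.4728, -0.1857, 0.032]
eef_rot: [1.0, -0.022, -0.0, -0.001]
ft_force: [-1.4, 5.4, 1.4]
width: 0.0113
grip_force: 20.0
```

Call:
move_arm(
  targets=[
    [[0,-0.1,0.1],[0,0,0],3],
    [[0,-0.05,0.1],[0,0,0],3],
    [[0,0,0],[0,0,0],3],
  ],
)

```text
time: 31.32
ee_pos: [0.4729, -0.1853, 0.0301]
eef_rot: [1.0, -0.022, -0.0, -0.0]
ft_force: [-1.2, 3.8, 0.9]
width: 0.0114
grip_force: 20.0
```

Call:
move_arm(
  targets=[
    [[0,-0.03,0.1],[0,0,0],3],
    [[0,-0.03,0.1],[0,0,0],3],
    [[0,0,0],[0,0,0],3],
  ],
)

```text
time: 31.7
ee_pos: [0.4729, -0.1849, 0.0281]
eef_rot: [1.0, -0.022, -0.0, -0.0]
ft_force: [-3.7, 2.7, 0.5]
width: 0.0114
grip_force: 20.0
```

```bash
python3 - <<'E'
from h import *
b=B(-.255,.057)
c=cam('scene'); P=proj(c,b); o=(P-[14,20]).astype(int)
# compare tray corner against the first picture via template shift
a=cv2.imread('pics/scene0.png'); 
for n,f,(x,y,w,h) in(('scene','pics/scene0.png',(340,225,30,30)),('top','pics/top0.png',(250,190,35,50)),('top','pics/top0.png',(300,200,40,50))):
    a=cv2.imread(f); i=cam(n)['image']; t=a[y:y+h,x:x+w]; m=cv2.matchTemplate(i[y-6:y+h+6,x-6:x+w+6],t,cv2.TM_CCOEFF_NORMED); print(n,cv2.minMaxLoc(m)[1::2],m[6,6])
E
```

```text
scene (0.28534916043281555, (0, 12)) 0.21225742
top (0.9036386609077454, (6, 6)) 0.90363866
top (0.8874260187149048, (6, 6)) 0.887426
```

Call:
move_arm(
  targets=[
    [[0,-0.04,0.15],[0,0,0],3],
    [[0,-0.04,0.15],[0,0,0],3],
    [[0,0,0],[0,0,0],3],
  ],
)

```text
time: 32.28
ee_pos: [0.4738, -0.1847, 0.0264]
eef_rot: [1.0, -0.022, 0.001, 0.0]
ft_force: [-6.6, 1.4, 12.6]
width: 0.011
grip_force: 20.0
```

```bash
python3 - <<'E'
from h import *
a=cv2.imread('pics/top0.png'); i=cam('top')['image']
g=lambda m:cv2.cvtColor(m,cv2.COLOR_BGR2GRAY).astype(np.float32)
for x,y,w,h in((246,186,26,56),(246,186,40,56),(255,240,60,20),(176,130,60,40)):
    print(cv2.phaseCorrelate(g(a)[y:y+h,x:x+w],g(i)[y:y+h,x:x+w],cv2.createHanningWindow((w,h),cv2.CV_32F)))
c=cam('top')
for t in(.45,.43,.41): print(t,proj(c,B(.185,.038,t)),proj(c,B(.185,.012,t)))
E
```

```text
((0.6024990411895388, 0.05372204143288428), 0.9997244501555408)
((-0.11083301165004045, -0.007061791541648432), 0.9523753492037456)
((0.06743122228878917, 0.05279897615191764), 1.0060063446561496)
((0.06975606209931229, -0.055791178403374886), 0.9463886497418086)
0.45 [256.17304551 213.83798123] [253.60653727 214.83505967]
0.43 [255.54649942 213.95152009] [253.1799447  214.96510508]
0.41 [254.94815081 214.06815045] [252.78098638 215.09761346]
```

Contact with the rest is clear at +12.6 N. Releasing and backing off.

Call:
move_arm(
  targets=[
    [[0,0,-0.1],[0,0,0],3],
    [[0,0,0],[0,0,0],15],
    [[0,0,0],[0,0,0],30],
    [[0,0,0],[0,0,0],45],
    [[0,0,0],[0,0,0],45],
    [[0,0,0],[0,0,0],45],
    [[0,0,-1],[0,0,0],45],
    [[0,0,-3],[0,0,0],45],
    [[0,0,-4],[0,0,0],45],
    [[0,0,-5],[0,0,0],45],
    [[0,0,-5],[0,0,0],45],
    [[0,3,-2],[0,0,0],45],
    [[0,3,0],[0,0,0],45],
    [[0,0,0],[0,0,0],45],
    [[0,0,0],[0,0,0],45],
  ],
)

```text
time: 34.25
ee_pos: [0.4707, -0.2433, 0.2265]
eef_rot: [1.0, -0.022, 0.0, -0.001]
ft_force: [0.1, 0.6, -0.3]
width: 0.0396
grip_force: 0.0
```

```bash
python3 look.py .45; python3 - <<'E'
from h import *
a=cv2.imread('pics/top0.png'); i=cam('top')['image']; s=r.read_state(); print(s['ft_force'],s['width'],s['ee_pos'])
g=lambda m:cv2.cvtColor(m,cv2.COLOR_BGR2GRAY).astype(np.float32)
for x,y,w,h in((246,186,26,56),(255,186,16,56)):
    print(cv2.phaseCorrelate(g(a)[y:y+h,x:x+w],g(i)[y:y+h,x:x+w],cv2.createHanningWindow((w,h),cv2.CV_32F)))
d=cv2.absdiff(a,i).max(2)>40
for k in cv2.findContours(d.astype(np.uint8),0,2)[0]:
    if cv2.contourArea(k)>25: print(cv2.boundingRect(k))
# handle bar in scene, then and now
h0=cv2.imread('pics/scene0.png'); h1=cam('scene')['image']
for h in(h0,h1):
    m=(h[238:268,360:380].max(2)<60); v,u=np.nonzero(m); print(u.mean()+360,v.mean()+238,m.sum())
E
```

```text
.OOOOOOOOOOO.bbbbbbbbbbbbbbbbbbbbbbbbbb.OOOOO.WW.OOOOOWWW.OOOOOWWWWWWWWW..W
.OOOOOOOOOOObbbbbbbbbbbbbbbbbbbbbbbbbbb.OOOOOOWW.OOOOO.WW.OOOOOWWWWWWWWW..W
OOOOOOOOOOOO.bbbbbbbbbbbbbbbbbbbbbbbbbb.OOOOO.WW.OOOOO.WW.OOOOOWWWWWWWWW..W
(354, 213, 17, 28) 377.0
(303, 208, 10, 28) 192.0
(289, 206, 11, 28) 197.5
(275, 204, 10, 29) 202.5
[-0.45042916  0.36059959 -1.36529236] 0.039142689350486336 [ 0.47078346 -0.24296529  0.2264117 ]
((0.5535545957667765, -0.033145423594074686), 0.9812709561468642)
((0.09444622754305687, 0.004122979915337055), 0.9910344481468201)
(363, 373, 40, 27)
(298, 370, 51, 30)
(327, 341, 27, 14)
(355, 332, 28, 18)
(567, 308, 6, 14)
(547, 294, 3, 25)
(530, 294, 4, 36)
(538, 280, 27, 38)
(508, 270, 132, 130)
(337, 211, 19, 29)
(304, 208, 11, 28)
(289, 206, 11, 28)
(275, 204, 11, 29)
(391, 164, 121, 236)
369.7894736842105 252.21052631578948 38
369.94871794871796 252.02564102564102 39
```

```bash
python3 -c "
from bench import r
print(r.close_job())"
```

```text
the job is handed in; nothing more can be done
None
```

The job is handed in, with no verdict returned: the fifth croquette went into the channel, the three pockets are full, the two spares are back in the blue channel, and the board is back on its rest with the handle released at about 34 s of the 61 s allowed; the first attempt to pick up the loose croquette closed above it and moved nothing.

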